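# Lock the label-roll retaining disc on the dispenser

## Robot

A 6-joint arm with a two-finger parallel gripper is mounted at the origin on the work surface. World frame = base frame: x ahead of the robot, y to its left, z up, the work surface at z = 0. Lengths are in m, angles in rad, forces in N, time in s.
With the tool pointing down it reaches from about 0.35 to 0.775 m from the base axis. Payload 7.3 kg.
Tool frame: the origin (TCP) lies on the mounting face of the last link; the fingertips stand 178 mm ahead of it and the grasp point (between the pads) lies 159 mm ahead of it (robot.grip_depth is the distance from the TCP to the grasp point, in m); z points along the fingers, y is the line along which they close (so a half turn about z gives the same grasp; the last joint's range is limited). The gripper opens to 92 mm and grips with 3 to 60 N. Pads are 19 mm wide; open, the fingers measure 130 mm over their backs; the gripper's body (75 mm by 190 mm) begins 47 mm behind the grasp point.
Start: joints at [0.959, 0.342, 1.524, -0, 1.275, -0.146], TCP at [0.236, 0.469, 0.405] pointing down, gripper open.
Joint ranges: [-2.53, 2.53], [-0.77, 2.02], [0.04, 2.7], [-1, 4.14], [0.28, 2.66], [-3.11, 3.11]. Speed limits (rad/s): [2.57, 2.57, 3.14, 3.14, 3.14, 3.14].

## Interface

Orientations are given as [roll, pitch, yaw] about the fixed x, y, z axes, in that order (R = Rz(yaw) Ry(pitch) Rx(roll)).
In Python, from cell import observe, cams, robot, models gives the robot as it stands.
- The arm moves only by the shell command python3 -m jog 'ROWS' [FORCE]. ROWS is JSON, a list of rows, each a list of 3 entries, a list of its own where there are three numbers: the shift along the tool's x, y, z each as a share of 0.4 m, from -1 to 1, then the turn about the tool's z as a share of pi rad, from -1 to 1, then the closure, from 0 (fully open) to 1 (shut). In form: [[[x, y, z], turn, jaw], ...]. A call has 1 to 12 rows; each row is the pose to reach, as a shift and turn from the pose commanded when the call began, along the tool's axes at that moment, turning the shorter way round; what a row does not reach only later rows make up. A row lasts 1/8 s, in which the tool goes at most 62.5 mm and 10.7 degrees, less where a joint would pass 70% of its speed; a pose out of reach is approached as far as the arm can. A call with a number of a shift or a turn outside -1 to 1 is refused whole. A call with a gripper value outside its range is refused whole. The fingers move at their own pace and stop on an object; FORCE is the grip in N (left out, the last holds). Time passes only in rows, so rows that repeat a pose let the fingers close. It gives the time, the measured TCP pose, the force, the opening and the grip force at its end, in the units of the state.
- observe(): the state, without advancing time (a new reading comes with each control period).
- cams.read_camera(name): name is "scene" or "side" or "wrist"; returns the picture (480x640x3 uint8, red, green, blue); there is no depth.
- cams.camera_model(name): a dict with "camera_matrix" (3x3 intrinsics, pixels), "pose" (4x4, takes a point from camera to world coordinates). Camera axes: x right, y down, z forward; pixel columns grow to the right and rows downward; lengths in m; the calibration is good to about 2 mm. A picture is of the moment at which its call begins: read the wrist's pose just before it. camera_model takes no time and is no camera call; for the wrist camera it gives the pose at the moment of the call.
- robot.hand_in(): hands the job in; it is judged then, once.
Trained networks look in the newest picture that a camera, given by its name, has taken for a name from the list of things; names that differ only in an ending like _2 or _b are one class to them, and where a whole thing is asked for, a point or a joint stands for the part that bears it (a point fixed in the world has none). Each returns a list of dicts, best first, with "confidence" (0 to 1); they miss things now and then, are a little off and sometimes report something else, mostly with a low value. They report only what shows in the picture. A call takes as long as a camera call. They do not tell look-alikes from the thing itself.
- models.find_in(target, camera): "position" ([x, y, z] in m, in world coordinates, good to about 4 mm: the middle of the surface that is visible of it).
- models.pinpoint(target, camera): "position" ([x, y, z] in m, in world coordinates, good to about 4 mm: a listed point, or the origin of a listed thing).
The state is a dict: "time": time; "qpos": joint angles; "qvel": joint speeds; "joint_efforts": joint torques, N m; "tool_pos": TCP position; "tool_rot": TCP orientation; "contact_force": force on the tool from outside, world axes, zero at the start; "torque": the same for the moment, N m; "opening": finger opening in m; "grip_force": force on a finger pad.
Only numpy, scipy, OpenCV 4.12 (cv2) and the standard library are available. Lean on these libraries where they do the work, as an engineer would, in place of code of your own. Each camera call takes 0.05 s, during which the arm holds its last target. There are 200 camera calls.

## Task

A new label roll is already on the sloping label dispenser: swing the dispenser's arm well clear of the roll, then fit the large retaining disc (the one with two lugs under it) into the middle of the roll, push it down against the spring, quarter-turn it clockwise until it locks, and let go of it. Leave the arm swung clear, and do not knock over or shift anything else on the bench.

Things in the scene. Friction and masses are not known exactly. Their poses are not given: they have to be found in the camera images.
- dispenser: Grey label dispenser fixed to the bench, about 200 wide (y), 200 deep (x), 170 high; its aluminium deck (220 x 200) slopes down at 30 degrees to its front (-x) and carries a white label roll, 128 diameter, hole 76, top 24 above the deck. Origin: centre of its underside, z up. The deck's centre (the socket) lies 115 above the origin.
- socket: Bayonet socket in the roll's middle. Origin: on its axis at the deck surface. z: deck normal, leaning 30 degrees to the front. x: along the two open slots (+x and -x, 19 wide, out to 33 or more from the axis), turned 45 degrees counter-clockwise (from above) from straight up the slope. Lips between the slots reach 22 above the deck and leave a 45 wide opening for the disc's hub.
- plunger (a joint): Sprung plunger in the socket, value in m pushed down (0 to 0.0085). Its top is 14 mm above the deck at 0. Takes about 3 N at first touch, 11 N fully down. Locking: disc x along socket x (either way), push its origin to 6 to 8 above the deck, turn 90 degrees clockwise from above (stop about 9 beyond; the other way is blocked), let go: it rises to 12 above the deck with disc x along socket y.
- swing (a joint): Dark steel arm on a hinge post, turning parallel to the deck, 32 to 42 above it, 105 long, 14 wide. Value in rad: 0 = it points from the hinge over the socket's centre; grows to 1.45 as it swings clockwise from above, towards the dispenser's +y side. Friction of 0.12 N m keeps it where it is left (1.2 N at the knob). Well clear of the disc's way from about 0.9 up; starts below 0.4.
- swing_hinge (a point): Centre of the arm's hinge, 32 above the deck; the hinge axis is the deck's normal (socket z). It lies 85 up the slope from the socket's axis and 75 to the dispenser's +y side.
- swing_knob (a point): Centre of the top of the upright black knob at the arm's free end: 18 diameter, standing along the deck's normal, 32 above the arm (its top 74 above the deck, arm top 42), 105 from the hinge axis.
- disc: The large retaining disc, grey plastic, 0.16 kg (varies), lying level on the bench. Origin: centre of the hub's underside; z up through the disc. Hub 40 diameter, 20 high, with two lugs at its foot along +x and -x (60 over both, 14 wide, 6 thick); above it the disc, 110 diameter, from 20 to 26; on top a grip bar along x, 70 long, 16 wide (y), from 26 to 62.
- small_disc: A smaller disc that does not fit: 74 diameter, hub 52 diameter without lugs, grip bar 50 long, 16 wide, top 62 above its foot. Origin: centre of its underside. It lies on one side of the dispenser and the large disc on the other; which is which varies. Leave alone.
- cup: White paper cup, 76 diameter, 100 high, standing in front of the dispenser; origin at the centre of its underside. Leave alone.
- tape: Roll of brown tape lying flat, 100 diameter, 48 high, in front of the dispenser; origin at the centre of its underside. Leave alone.
- wine: Dark green wine bottle, 74 diameter, 300 high; origin at the centre of its underside. Leave alone.
- jug: White jug, 130 diameter with a handle, 240 high; origin at the centre of its underside. Leave alone.
- bucket: Steel bucket of tools, 112 diameter, 104 high, tools up to about 180; origin at the centre of its underside. Leave alone.
- cards: Pack of white cards, 100 x 70 x 30; origin at the centre of its underside. Leave alone.
- water: Clear water bottle, 64 diameter, 200 high; origin at the centre of its underside. Leave alone.
Not all that is in view belongs to the job. What is shaped like the disc but pink or yellow is not meant.

How it is judged:
By the outcome, as a careful person would: the job done as asked, in the order asked, and still so for the second after the job is handed in, with the robot touching nothing.
It also fails if it takes over 53 s, if anything falls off the work surface, if the arm or the gripper's body presses on something with over 40 N, if the wrist force passes 120 N, or if a joint passes its speed limit or range.

## Working session

There is one attempt and no reset: what is moved stays moved. The work goes in short steps, Python scripts to look and compute and a shell command to move; the robot and the scene stay as the last step left them, time stands still between calls to the robot, and variables do not carry over. Pictures are saved under pics/ and viewed, at most 10 in all, crops included, and the job is handed in when it is done.

```bash
ls; mkdir -p pics; python3 - <<'E'
from cell import observe,cams,robot,models
import cv2,numpy as np
ims=[]
for c in["scene","side"]:
    im=cams.read_camera(c); cv2.imwrite(f"pics/{c}0.png",im[:,:,::-1])
    for t in["dispenser","socket","swing_hinge","swing_knob","disc","small_disc","cup","tape","wine","jug","bucket","cards","water"]:
        r=models.pinpoint(t,c)
        print(c,t,[(np.round(d["position"],3).tolist(),round(d["confidence"],2)) for d in r[:3]])
    print(np.round(cams.camera_model(c)["pose"],3).tolist())
s=observe();print(s["time"],s["tool_pos"],s["tool_rot"],s["contact_force"])
E
```

```text
pics
scene dispenser [([0.574, -0.028, -0.005], 0.63)]
scene socket [([0.575, -0.02, 0.114], 0.74), ([0.573, -0.025, -0.003], 0.43)]
scene swing_hinge [([0.632, 0.056, 0.186], 0.97), ([0.496, -0.544, -0.002], 0.42)]
scene swing_knob [([0.574, -0.025, -0.003], 0.63), ([0.538, -0.012, 0.179], 0.61)]
scene disc [([0.449, -0.374, 0.004], 0.98), ([0.436, -0.695, -0.004], 0.78), ([0.27, -0.37, -0.002], 0.55)]
scene small_disc [([0.483, 0.364, -0.0], 0.7)]
scene cup [([0.379, -0.161, 0.0], 0.82), ([0.576, -0.023, 0.115], 0.39)]
scene tape [([0.359, 0.123, 0.002], 0.56)]
scene wine [([0.67, 0.343, 0.001], 0.84)]
scene jug [([0.7, -0.337, -0.002], 0.76)]
scene bucket [([0.608, 0.506, -0.001], 0.92), ([0.576, -0.02, 0.114], 0.34)]
scene cards [([0.587, -0.509, -0.0], 0.91)]
scene water [([0.494, -0.545, -0.0], 0.97)]
[[0.81, 0.396, -0.432, 1.032], [0.586, -0.565, 0.581, -0.825], [-0.014, -0.724, -0.69, 1.006], [0.0, 0.0, 0.0, 1.0]]
side dispenser [([0.577, -0.027, 0.0], 0.63)]
side socket [([0.496, -0.547, -0.002], 0.54), ([0.575, -0.026, 0.117], 0.48)]
side swing_hinge [([0.633, 0.053, 0.187], 0.66)]
side swing_knob [([0.536, -0.014, 0.179], 0.59)]
side disc [([0.44, -0.694, 0.0], 0.6), ([0.45, -0.379, -0.0], 0.57)]
side small_disc [([0.485, 0.36, -0.003], 0.59), ([0.576, -0.026, 0.115], 0.31)]
side cup [([0.374, -0.157, 0.0], 0.6)]
side tape [([0.36, 0.125, 0.002], 0.6)]
side wine [([0.672, 0.347, 0.002], 0.84)]
side jug [([0.701, -0.337, -0.002], 0.58)]
side bucket [([0.603, 0.505, 0.005], 0.82), ([0.357, 0.123, 0.001], 0.3)]
side cards [([0.587, -0.503, -0.004], 0.96)]
side water [([0.496, -0.547, -0.004], 0.96), ([0.375, -0.158, 0.0], 0.53)]
[[-0.914, -0.32, 0.25, -0.047], [-0.406, 0.703, -0.584, 1.1], [0.012, -0.635, -0.772, 1.714], [0.0, 0.0, 0.0, 1.0]]
1.4 [0.23577793 0.46908493 0.4047543 ] [3.14143896e+00 6.87964768e-06 2.67575521e+00] [-0.06727976 -0.39955602 -0.21358311]
```

View pics/scene0.png

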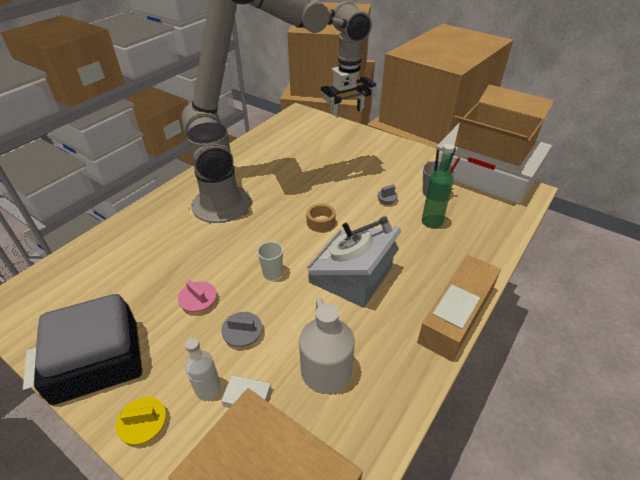

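View pics/side0.png

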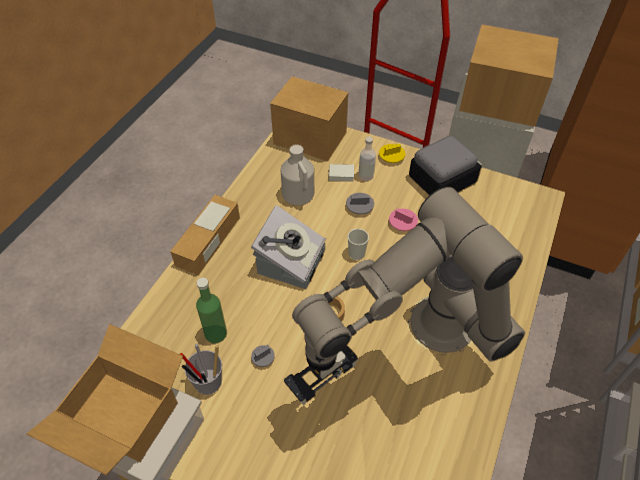

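```bash
python3 -m jog '[[[0,1,0],0,0],[[0,1,0],0,0],[[0,1,0],0,0],[[0,1,0],0,0],[[0,1,0],0,0],[[0,1,0],0,0],[[0,1,0],0,0],[[0,1,0],0,0]]'; python3 -c "
from cell import observe
s=observe();print(s['time'],s['qpos'],s['tool_pos'],s['tool_rot'])"
```

```text
time: 2.4
tool_pos: [0.3791, 0.7542, 0.3777]
tool_rot: [3.102, -0.0, 2.676]
contact_force: [0.5, -0.8, 0.6]
opening: 0.0916
grip_force: 0.0
2.4 [ 1.01371332  1.16045274  0.04335367  0.00421921  1.89886991 -0.08991638] [0.37913063 0.75422078 0.37766136] [ 3.10247703e+00 -4.28477482e-04  2.67587166e+00]
```

```bash
python3 -m jog '[[[0,0,0],0,0]]'; python3 -m jog '[[[0,0.5,0],0,0],[[0,0.5,0],0,0],[[0,0.5,0],0,0],[[0,0.5,0],0,0]]';  python3 -c "
from cell import observe
s=observe();print(s['time'],s['qpos'],s['tool_pos'],s['tool_rot'])"
```

```text
time: 2.52
tool_pos: [0.3787, 0.7534, 0.3826]
tool_rot: [3.097, 0.0, 2.676]
contact_force: [-0.2, 1.0, 0.7]
opening: 0.0917
grip_force: 0.0
time: 3.02
tool_pos: [0.3869, 0.7696, 0.3475]
tool_rot: [3.053, 0.0, 2.676]
contact_force: [-0.2, 0.1, -0.5]
opening: 0.092
grip_force: 0.0
3.025 [ 1.01483862  1.19930425  0.03781397  0.00816134  1.81645711 -0.08782267] [0.3869139  0.76958106 0.34751075] [3.05322880e+00 2.92959891e-05 2.67578977e+00]
```

```bash
python3 -m jog '[[[0,-0.25,0],0,0],[[0,-0.25,0],0,0],[[0,-0.25,0],0,0]]';  python3 -c "
from cell import observe
s=observe();print(s['time'],s['qpos'],s['tool_pos'],s['tool_rot'])"
```

```text
time: 3.4
tool_pos: [0.3417, 0.6794, 0.3386]
tool_rot: [3.051, 0.0, 2.676]
contact_force: [0.1, 1.8, -0.1]
opening: 0.0922
grip_force: 0.0
3.4 [ 1.00249517  0.82510519  0.85668252  0.00917104  1.36999263 -0.10371839] [0.34171987 0.67942273 0.33857599] [3.05132513e+00 2.19637332e-04 2.67557456e+00]
```

```bash
python3 - <<'E'
import numpy as np
from scipy.optimize import least_squares
D=[(.342,1.524,1.2750,.525,.4047),(1.16045,.04335,1.89887,.8441,.3777),(1.1993,.0378,1.81646,.8614,.3475),(.8251,.8567,1.37,.7605,.3386)]
def res(p):
    a,L1,L2,d,h=p;o=[]
    for q2,q3,q5,r,z in D:
        s=q2+q3;t=s+q5
        o+= [a+L1*np.sin(q2)+L2*np.sin(s)+d*np.sin(t)-r,h+L1*np.cos(q2)+L2*np.cos(s)+d*np.cos(t)-z]
    return o
f=least_squares(res,[0,.4,.4,.1,.3]);print(f.x,f.fun)
a,L1,L2,d,h=f.x
# high region: q5=2.66 tool down
for q3 in(.05,.3,.48):
    q2=.48-q3; print(q3,a+L1*np.sin(q2)+L2*np.sin(.48),h+L1*np.cos(q2)+L2*np.cos(.48)-d)
E
```

```text
[-0.08219955  0.57024014  0.43428897 -0.03415289 -0.03750821] [-0.00047436  0.00281008  0.00064119  0.00223166 -0.00492814 -0.00173864
  0.00476131 -0.00330311]
0.05 0.35606251660070043 0.9001855515803001
0.3 0.22043590031937227 0.9428839605193553
0.48 0.11834605088587317 0.9520969354435536
```

```bash
python3 -m jog '[[[0,-1,0],0,0],[[0,-1,0],0,0],[[0,-1,0],0,0],[[0,-1,0],0,0],[[0,-1,0],0,0],[[0,-1,0],0,0],[[0,-1,0],0,0]]';python3 -m jog '[[[0,-0.5,0],0,0],[[0,-0.5,0],0,0],[[0,-0.5,0],0,0]]';  python3 -c "
from cell import observe
s=observe();print(s['time'],s['qpos'],s['tool_pos'],s['tool_rot'])"
```

```text
time: 4.28
tool_pos: [0.1614, 0.322, 0.3031]
tool_rot: [3.054, -0.0, 2.676]
contact_force: [0.7, 0.7, 0.3]
opening: 0.0919
grip_force: 0.0
time: 4.65
tool_pos: [0.0782, 0.1566, 0.2863]
tool_rot: [3.052, 0.001, 2.678]
contact_force: [0.7, -1.4, 0.9]
opening: 0.0917
grip_force: 0.0
4.65 [ 0.61911659 -0.2041482   2.52490637  0.06090816  0.74216433 -0.53139295] [0.07819914 0.15661184 0.28630477] [3.05201331e+00 9.19155080e-04 2.67798842e+00]
```

```bash
python3 - <<'E'
import numpy as np
from scipy.optimize import least_squares
D=[(.342,1.524,1.2750,.525,.4047),(1.16045,.04335,1.89887,.8441,.3777),(1.1993,.0378,1.81646,.8614,.3475),(.8251,.8567,1.37,.7605,.3386),(-.204,2.525,.742,.175,.2863)]
def res(p):
    a,L1,L2,d,h=p;o=[]
    for q2,q3,q5,r,z in D:
        s=q2+q3;t=s+q5
        o+= [a+L1*np.sin(q2)+L2*np.sin(s)+d*np.sin(t)-np.sqrt(r*r-.078**2),h+L1*np.cos(q2)+L2*np.cos(s)+d*np.cos(t)-z]
    return o
f=least_squares(res,[0,.4,.4,.1,.3]);print(f.x,np.round(f.fun,4))
E
```

```text
[-0.03378454  0.54021702  0.39269579  0.1401403   0.15874559] [ 0.004   0.0086 -0.0069 -0.0026 -0.0049 -0.0036  0.0094  0.0036 -0.0016
 -0.006 ]
```

```bash
python3 -m jog '[[[0,0.4,0],0,0],[[0,0.5,0.15],0,0],[[0,0.5,0.2],0,0],[[0,0.5,0.2],0,0],[[0,0.3,0.2],0,0],[[0,0.2,0.2],0,0],[[0,0,0.2],0,0]]';  python3 -c "
from cell import observe
s=observe();print(s['time'],s['qpos'],s['tool_pos'],s['tool_rot'])"
```

```text
time: 5.52
tool_pos: [0.0901, 0.1793, 0.2111]
tool_rot: [3.054, -0.0, 2.678]
contact_force: [20.0, 9.5, -0.8]
opening: 0.0916
grip_force: 0.0
5.525 [ 0.68722518  0.16335686  2.61901309  0.12959968  0.2819073  -0.54259352] [0.09007993 0.17927657 0.21109608] [ 3.05430239e+00 -4.86980228e-04  2.67752992e+00]
```

```bash
cat > h.py <<'E'
from cell import observe,cams,robot,models
import numpy as np
from scipy.spatial.transform import Rotation as Ro
def RT(s): return Ro.from_euler('xyz',s['tool_rot'])
def show():
    s=observe(); z=RT(s).as_matrix()[:,2]
    print('t',round(s['time'],2),'tcp',np.round(s['tool_pos'],4),'z',np.round(z,3),'x',np.round(RT(s).as_matrix()[:,0],3),'q',np.round(s['qpos'],2),'F',np.round(s['contact_force'],1),'op',round(s['opening'],4)); return s
def go(*P,tip=None):
    "shares for world TCP targets; tip=distance ahead of the TCP to place instead"
    s=observe();R=RT(s).as_matrix();p=np.array(s['tool_pos'])+(R[:,2]*tip if tip else 0)
    for q in P: print(np.round(q,3),'->',np.round(R.T@(np.array(q)-p)/.4,3).tolist())
U=np.array([np.cos(np.pi/6),0,.5]);N=np.array([-.5,0,np.cos(np.pi/6)]);Y=np.array([0,1.,0]);S=np.array([.575,-.0245,.1155])
def deck(u,y,n): return S+U*u+Y*y+N*n
E
python3 - <<'E'
from h import *
show()
go([.16,.28,.42],[.36,.10,.43],[.538,-.065,.43],[.538,-.065,.345])
E
```

```text
t 5.53 tcp [0.0901 0.1793 0.2111] z [ 0.039  0.078 -0.996] x [-0.894  0.448  0.   ] q [ 0.69  0.16  2.62  0.13  0.28 -0.54] F [20.   9.5 -0.8] op 0.0916
[0.16 0.28 0.42] -> [-0.043, 0.348, -0.494]
[0.36 0.1  0.43] -> [-0.692, 0.172, -0.535]
[ 0.538 -0.065  0.43 ] -> [-1.274, 0.003, -0.55]
[ 0.538 -0.065  0.345] -> [-1.275, -0.015, -0.338]
```

```bash
python3 -m jog '[[[-0.04,0.25,-0.3],0,1],[[-0.04,0.35,-0.5],0,1],[[-0.35,0.25,-0.52],0.35,1],[[-0.69,0.17,-0.54],0.35,1],[[-0.69,0.17,-0.54],0.35,1],[[-0.85,0.1,-0.54],0.35,1],[[-1,0.0,-0.55],0.35,1],[[-1,0.0,-0.55],0.35,1],[[-1,0.0,-0.55],0.35,1],[[-1,0.0,-0.55],0.35,1]]'; python3 - <<'E'
from h import *
show()
go([.538,-.065,.24],[.538,-.065,.167],tip=.178)
import cv2
for c in ["scene","side"]:
    cams.read_camera(c); print([(np.round(d["position"],3),round(d["confidence"],2)) for d in models.pinpoint("swing_knob",c)[:2]])
E
```

```text
time: 6.78
tool_pos: [0.4416, -0.019, 0.4303]
tool_rot: [3.101, -0.077, 1.574]
contact_force: [-0.3, 1.1, -0.7]
opening: 0.0009
grip_force: 0.0
t 6.78 tcp [ 0.4416 -0.019   0.4303] z [ 0.041  0.077 -0.996] x [-0.003  0.997  0.077] q [-0.24  0.16  1.7   0.09  1.26 -0.27] F [-0.3  1.1 -0.7] op 0.0009
[ 0.538 -0.065  0.24 ] -> [-0.152, 0.222, 0.03]
[ 0.538 -0.065  0.167] -> [-0.166, 0.214, 0.212]
[(array([ 0.538, -0.013,  0.179]), 0.58), (array([ 0.579, -0.021,  0.116]), 0.31)]
[(array([0.672, 0.344, 0.006]), 0.64), (array([ 0.536, -0.014,  0.18 ]), 0.51)]
```

```bash
python3 -m jog '[[[-0.15,0.22,0.03],0,1],[[-0.155,0.22,0.1],0,1],[[-0.165,0.215,0.2],0,1],[[-0.165,0.215,0.2],0,1]]'; python3 - <<'E'
from h import *
show()
P=[]
for th in np.linspace(.0,1.25,9):
    a=np.radians(-138.6)-th
    P.append(deck(.085+.105*np.cos(a),.075+.105*np.sin(a)-.0185,.074)+[0,0,-.015])
go(*P,tip=.178)
E
```

```text
time: 7.48
tool_pos: [0.5282, -0.0745, 0.346]
tool_rot: [3.109, -0.08, 1.579]
contact_force: [-0.5, 1.2, 0.5]
opening: 0.0006
grip_force: 0.0
t 7.47 tcp [ 0.5282 -0.0745  0.346 ] z [ 0.032  0.08  -0.996] x [-0.008  0.997  0.08 ] q [-0.31  0.41  1.6   0.1   1.13 -0.35] F [-0.5  1.2  0.5] op 0.0006
[ 0.543 -0.037  0.168] -> [0.056, 0.024, 0.008]
[ 0.535 -0.024  0.163] -> [0.088, 0.003, 0.022]
[ 0.528 -0.01   0.159] -> [0.124, -0.014, 0.034]
[0.524 0.006 0.156] -> [0.162, -0.026, 0.043]
[0.521 0.022 0.155] -> [0.202, -0.032, 0.05]
[0.521 0.038 0.155] -> [0.243, -0.032, 0.054]
[0.523 0.054 0.156] -> [0.283, -0.027, 0.054]
[0.527 0.07  0.158] -> [0.323, -0.016, 0.052]
[0.533 0.085 0.162] -> [0.36, -0.001, 0.046]
```

```bash
python3 -m jog '[[[0.05,0.02,0.01],0,1],[[0.09,0.0,0.02],0,1],[[0.125,-0.014,0.034],0,1],[[0.16,-0.026,0.043],0,1],[[0.2,-0.032,0.05],0,1],[[0.24,-0.032,0.054],0,1],[[0.28,-0.027,0.054],0,1],[[0.32,-0.016,0.052],0,1],[[0.35,-0.005,0.046],0,1],[[0.35,-0.005,0.046],0,1]]'; python3 - <<'E'
from h import *
import cv2
show()
for c in ["scene","side"]:
    im=cams.read_camera(c); cv2.imwrite(f"pics/{c}1.png",im[:,:,::-1])
    for t in ("swing_knob","disc","socket"): print(t,[(np.round(d["position"],3),round(d["confidence"],2)) for d in models.pinpoint(t,c)[:3]])
a=cv2.imread("pics/scene1.png")[150:390,140:460];b=cv2.imread("pics/side1.png")[160:400,220:540]
cv2.imwrite("pics/c1.png",cv2.resize(np.hstack([a,b]),(800,300),interpolation=cv2.INTER_CUBIC))
E
```

```text
time: 8.72
tool_pos: [0.5276, 0.0663, 0.3414]
tool_rot: [3.101, -0.078, 1.579]
contact_force: [-0.1, -0.3, -0.2]
opening: 0.0007
grip_force: 0.0
t 8.72 tcp [0.5276 0.0663 0.3414] z [ 0.04   0.079 -0.996] x [-0.008  0.997  0.078] q [-0.04  0.4   1.62  0.09  1.08 -0.09] F [-0.1 -0.3 -0.2] op 0.0007
swing_knob [(array([0.529, 0.098, 0.181]), 0.58)]
disc [(array([ 0.27 , -0.368,  0.   ]), 0.95), (array([ 0.438, -0.697, -0.004]), 0.91), (array([ 0.45 , -0.372,  0.003]), 0.75)]
socket [(array([ 0.578, -0.022,  0.118]), 0.68), (array([0.526, 0.099, 0.176]), 0.65)]
swing_knob [(array([0.525, 0.098, 0.179]), 0.61)]
disc [(array([0.601, 0.502, 0.004]), 0.62), (array([ 0.266, -0.364, -0.004]), 0.57), (array([ 0.44 , -0.695, -0.001]), 0.56)]
socket []
```

View pics/c1.png

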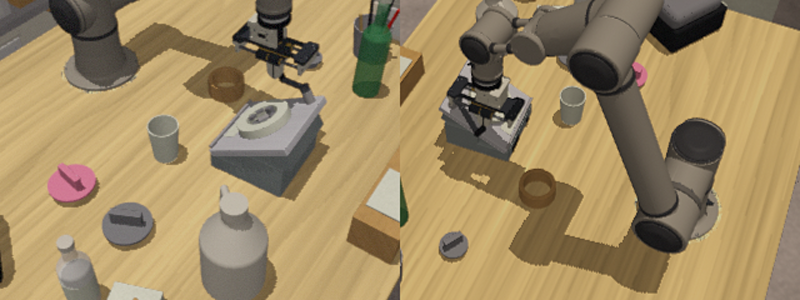

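```bash
python3 -m jog '[[[-0.1,-0.05,-0.2],0,1],[[-0.3,-0.3,-0.6],0.33,0],[[-0.72,-0.75,-1],0.33,0],[[-0.72,-0.75,-1],0.33,0],[[-0.72,-0.75,-1],0.33,0],[[-0.72,-0.75,-1],0.33,0],[[-0.72,-0.75,-1],0.33,0],[[-0.72,-0.75,-1],0.33,0],[[-0.9,-1,-1],0.33,0],[[-0.9,-1,-1],0.33,0]]'; python3 - <<'E'
from h import *
show()
go([.03,-.36,.8],[.03,-.36,.9],[.03,-.36,1.0])
E
```

```text
time: 10.38
tool_pos: [0.165, -0.2847, 0.6829]
tool_rot: [-3.096, -0.073, 0.538]
contact_force: [1.3, -1.7, -0.0]
opening: 0.086
grip_force: 0.0
t 10.38 tcp [ 0.165  -0.2847  0.6829] z [ 0.039  0.077 -0.996] x [0.856 0.511 0.073] q [-1.31 -0.09  1.28  0.06  2.01 -0.25] F [ 1.3 -1.7 -0. ] op 0.086
[ 0.03 -0.36  0.8 ] -> [-0.364, -0.026, -0.319]
[ 0.03 -0.36  0.9 ] -> [-0.346, -0.037, -0.568]
[ 0.03 -0.36  1.  ] -> [-0.327, -0.049, -0.817]
```

```bash
python3 -m jog '[[[-0.36,-0.02,-0.32],0,0],[[-0.36,-0.02,-0.32],0,0],[[-0.36,-0.02,-0.32],0,0],[[-0.34,-0.04,-0.6],0,0],[[-0.34,-0.04,-0.6],0,0]]'; python3 -c "
from h import *
show()"; python3 -m jog '[[[0.02,-0.02,-0.4],0,0],[[0.02,-0.02,-0.4],0,0]]'; python3 - <<'E'
from h import *
show()
E
```

```text
time: 11.0
tool_pos: [0.032, -0.3494, 0.8774]
tool_rot: [-3.114, -0.061, 0.536]
contact_force: [4.3, 51.6, -0.5]
opening: 0.0917
grip_force: 0.0
t 11.0 tcp [ 0.032  -0.3494  0.8774] z [ 0.038  0.055 -0.998] x [0.858 0.51  0.061] q [-1.71  0.23  0.32  0.06  2.66 -0.62] F [ 4.3 51.6 -0.5] op 0.0917
time: 11.25
tool_pos: [0.0314, -0.3198, 0.8895]
tool_rot: [-3.141, -0.044, 0.539]
contact_force: [-0.7, -0.8, -0.2]
opening: 0.092
grip_force: 0.0
t 11.25 tcp [ 0.0314 -0.3198  0.8895] z [ 0.038  0.024 -0.999] x [0.858 0.512 0.044] q [-1.73  0.18  0.34  0.07  2.66 -0.63] F [-0.7 -0.8 -0.2] op 0.092
```

```bash
python3 -m jog '[[[0,0,-0.2],0,0],[[0,0,-0.2],0,0]]'; python3 - <<'E'
from h import *
show()
go([.2,-.37,.6],[.44,-.37,.40])
E
```

```text
time: 11.5
tool_pos: [0.0295, -0.3035, 0.8997]
tool_rot: [3.11, -0.023, 0.538]
contact_force: [-0.5, -0.4, 0.8]
opening: 0.0918
grip_force: 0.0
t 11.5 tcp [ 0.0295 -0.3035  0.8997] z [ 0.036 -0.016 -0.999] x [0.858 0.513 0.023] q [-1.75  0.15  0.32  0.08  2.66 -0.64] F [-0.5 -0.4  0.8] op 0.0918
[ 0.2  -0.37  0.6 ] -> [0.264, 0.337, 0.766]
[ 0.44 -0.37  0.4 ] -> [0.767, 0.629, 1.288]
```

```bash
python3 -m jog '[[[0.15,0.2,0.4],0,0],[[0.26,0.34,0.77],0,0],[[0.26,0.34,0.77],0,0],[[0.26,0.34,0.77],0,0],[[0.5,0.49,1],0,0],[[0.5,0.49,1],0,0],[[0.7,0.57,1],0,0],[[0.7,0.57,1],0,0],[[0.77,0.6,1],0,0]]'; python3 - <<'E'
from h import *
import cv2
show()
im=cams.read_camera("wrist");cv2.imwrite("pics/w1.png",im[:,:,::-1])
print([(np.round(d["position"],3),round(d["confidence"],2)) for d in models.pinpoint("disc","wrist")[:3]])
print([(np.round(d["position"],3),round(d["confidence"],2)) for d in models.find_in("disc","wrist")[:3]])
m=cams.camera_model("wrist");print(np.round(m["pose"],4).tolist(),np.round(m["camera_matrix"],1).tolist())
go([.45,-.375,.30],[.45,-.375,.30])
E
```

```text
time: 12.62
tool_pos: [0.4006, -0.3603, 0.5224]
tool_rot: [3.115, -0.023, 0.538]
contact_force: [-0.3, -0.8, 0.6]
opening: 0.0922
grip_force: 0.0
t 12.62 tcp [ 0.4006 -0.3603  0.5224] z [ 0.034 -0.011 -0.999] x [0.859 0.512 0.023] q [-0.88  0.3   1.27  0.02  1.55  0.15] F [-0.3 -0.8  0.6] op 0.0922
[(array([ 0.268, -0.367,  0.001]), 0.74), (array([ 0.456, -0.374,  0.002]), 0.68), (array([ 0.439, -0.7  , -0.004]), 0.59)]
[(array([ 0.457, -0.374,  0.028]), 0.93), (array([ 0.271, -0.365,  0.028]), 0.86), (array([ 0.461, -0.669,  0.026]), 0.77)]
[[0.5162, -0.8314, -0.2056, 0.4651], [-0.8561, -0.4943, -0.1508, -0.3223], [0.0238, 0.2539, -0.9669, 0.5033], [0.0, 0.0, 0.0, 1.0]] [[347.6, 0.0, 314.9], [0.0, 347.6, 240.9], [0.0, 0.0, 1.0]]
[ 0.45  -0.375  0.3  ] -> [0.072, 0.082, 0.557]
[ 0.45  -0.375  0.3  ] -> [0.072, 0.082, 0.557]
```

View pics/w1.png

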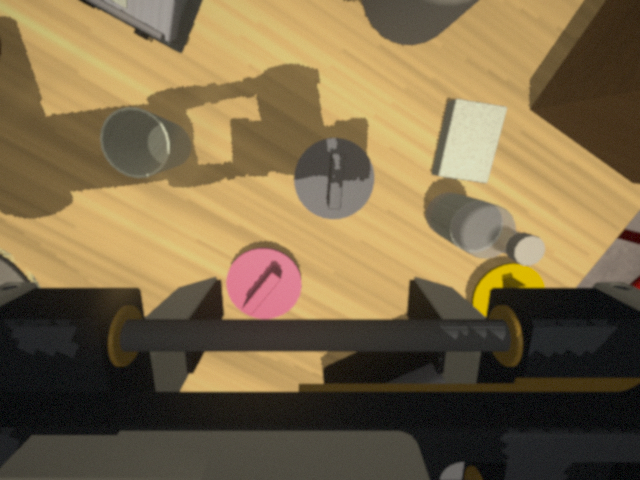

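```bash
python3 - <<'E'
from h import *
import cv2
m=cams.camera_model("wrist");T=np.array(m["pose"]);K=np.array(m["camera_matrix"])
def ray(u,v,z):
    d=T[:3,:3]@np.linalg.solve(K,[u,v,1.]);return T[:3,3]+d*(z-T[2,3])/d[2]
im=cv2.imread("pics/w1.png");hsv=cv2.cvtColor(im,cv2.COLOR_BGR2HSV)
mk=((hsv[:,:,1]<70)&(np.hypot(*(np.indices((480,640))-np.array([178,334])[:,None,None]))<52)).astype(np.uint8)
n,l,st,_=cv2.connectedComponentsWithStats(mk);k=1+st[1:,4].argmax();c=max(cv2.findContours((l==k).astype(np.uint8),0,2)[0],key=cv2.contourArea)
pts=np.array([ray(u,v,.026)[:2] for u,v in c[:,0]]);A=np.c_[2*pts,np.ones(len(pts))];s=np.linalg.lstsq(A,(pts**2).sum(1),rcond=None)[0]
print(st[k],"centre",s[:2],"r",np.sqrt(s[2]+s[:2]@s[:2]))
cv2.imwrite("pics/w1c.png",cv2.resize(im[130:230,284:384],(600,600),interpolation=cv2.INTER_CUBIC))
E
```

```text
[ 295  138   79   81 4993] centre [ 0.45070104 -0.37409405] r 0.05322239516408655
```

View pics/w1c.png

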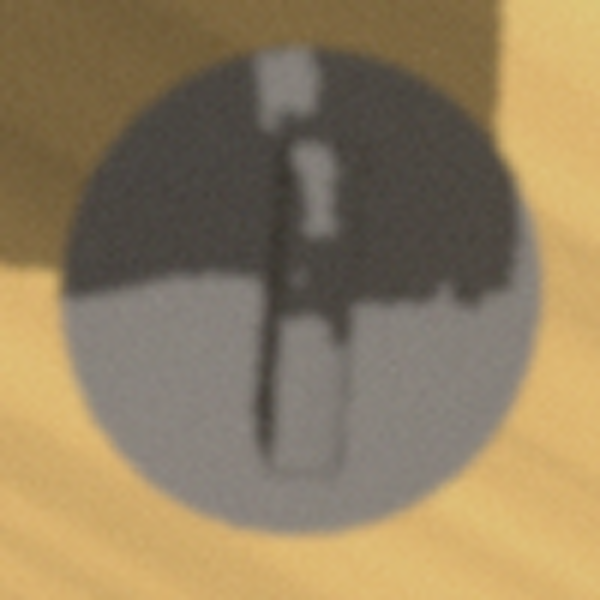

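```bash
python3 - <<'E'
from h import *
m=cams.camera_model("wrist");T=np.array(m["pose"]);K=np.array(m["camera_matrix"])
def ray(u,v,z):
    d=T[:3,:3]@np.linalg.solve(K,[u,v,1.]);return T[:3,3]+d*(z-T[2,3])/d[2]
a,b=ray(331.7,138,.062),ray(335.7,208.3,.062);print(a,b,(a+b)/2,np.linalg.norm(a-b),np.degrees(np.arctan2(*(a-b)[1::-1])))
s=show();R=RT(s).as_matrix();print(np.degrees(np.arctan2(R[1,0],R[0,0])))
go([.4517,-.374,.12],[.4517,-.374,.044],tip=robot.grip_depth)
E
```

```text
[ 0.49285135 -0.34173987  0.062     ] [ 0.42194112 -0.39173843  0.062     ] [ 0.45739623 -0.36673915  0.062     ] 0.0867647195962438 35.187532178613516
t 12.78 tcp [ 0.4012 -0.3602  0.5214] z [ 0.032 -0.008 -0.999] x [0.856 0.516 0.023] q [-0.88  0.3   1.27  0.02  1.55  0.15] F [-0.1 -0.2  0.1] op 0.092
31.052436723781334
[ 0.452 -0.374  0.12 ] -> [0.067, 0.071, 0.609]
[ 0.452 -0.374  0.044] -> [0.063, 0.066, 0.799]
```

```bash
python3 -m jog '[[[0.067,0.07,0.3],0,0],[[0.067,0.07,0.61],0,0],[[0.067,0.07,0.61],0,0],[[0.064,0.067,0.72],0,0],[[0.063,0.066,0.775],0,0],[[0.063,0.066,0.775],0,0],[[0.063,0.066,0.775],0,0.8],[[0.063,0.066,0.775],0,1],[[0.063,0.066,0.775],0,1],[[0.063,0.066,0.775],0,1]]' 40; python3 - <<'E'
from h import *
show()
E
```

```text
time: 14.02
tool_pos: [0.4456, -0.3751, 0.2174]
tool_rot: [3.11, -0.024, 0.538]
contact_force: [-0.8, -0.6, 0.6]
opening: 0.0566
grip_force: 0.0
t 14.03 tcp [ 0.4456 -0.3751  0.2174] z [ 0.037 -0.015 -0.999] x [0.858 0.513 0.024] q [-0.84  0.64  1.6   0.02  0.87  0.18] F [-0.8 -0.6  0.6] op 0.0566
```

```bash
python3 -m jog '[[[0,0,0.015],0,0.55],[[0,0,0.015],0,1],[[0,0,0.015],0,1],[[0,0,0.015],0,1],[[0,0,0.015],0,1],[[0,0,0.015],0,1]]' 40; python3 - <<'E'
from h import *
s=show();print(s['grip_force'])
go([.43,-.3,.45],[.38,-.02,.6],[.36,-.0,.9])
E
```

```text
time: 14.78
tool_pos: [0.4456, -0.3746, 0.2103]
tool_rot: [3.113, -0.024, 0.538]
contact_force: [-2.2, 4.1, 4.4]
opening: 0.0162
grip_force: 39.7
t 14.78 tcp [ 0.4456 -0.3746  0.2103] z [ 0.035 -0.012 -0.999] x [0.858 0.512 0.024] q [-0.84  0.65  1.6   0.02  0.86  0.18] F [-2.2  4.1  4.4] op 0.0162
39.66716945171356
[ 0.43 -0.3   0.45] -> [0.076, -0.163, -0.603]
[ 0.38 -0.02  0.6 ] -> [0.337, -0.817, -0.99]
[ 0.36 -0.    0.9 ] -> [0.338, -0.864, -1.742]
```

```bash
python3 -m jog '[[[0,0,-0.1],0,1],[[0.02,-0.05,-0.25],0,1],[[0.05,-0.15,-0.4],0,1],[[0.08,-0.25,-0.55],0,1],[[0.14,-0.38,-0.68],-0.078,1],[[0.2,-0.51,-0.8],-0.078,1],[[0.25,-0.64,-0.9],-0.078,1],[[0.27,-0.76,-1],-0.078,1],[[0.29,-0.86,-1],-0.078,1],[[0.29,-0.86,-1],-0.078,1]]'; python3 - <<'E'
from h import *
show()
go([.34,.03,.7],[.34,.03,.78],[.34,.03,.86],[.34,.03,.96])
E
```

```text
time: 16.02
tool_pos: [0.3535, -0.0129, 0.604]
tool_rot: [3.103, -0.018, 0.785]
contact_force: [0.4, -0.4, -1.6]
opening: 0.0161
grip_force: 39.8
t 16.02 tcp [ 0.3535 -0.0129  0.604 ] z [ 0.04  -0.014 -0.999] x [0.707 0.707 0.018] q [-0.25 -0.08  1.49 -0.    1.69  0.53] F [ 0.4 -0.4 -1.6] op 0.0161
[0.34 0.03 0.7 ] -> [0.056, -0.09, -0.243]
[0.34 0.03 0.78] -> [0.06, -0.083, -0.443]
[0.34 0.03 0.86] -> [0.063, -0.075, -0.642]
[0.34 0.03 0.96] -> [0.068, -0.065, -0.892]
```

```bash
python3 -m jog '[[[0.03,-0.05,-0.13],0,1],[[0.05,-0.09,-0.25],0,1],[[0.06,-0.085,-0.38],0,1],[[0.06,-0.08,-0.5],0,1],[[0.06,-0.08,-0.6],0,1],[[0.06,-0.08,-0.7],0,1],[[0.06,-0.08,-0.8],0,1],[[0.06,-0.08,-0.9],0,1]]'; python3 - <<'E'
from h import *
show()
E
python3 -m jog '[[[0,0,-0.4],0,1],[[0,0,-0.4],0,1],[[0,0,-0.4],0,1],[[0,0,-0.4],0,1]]'; python3 - <<'E'
from h import *
show()
E
```

```text
time: 17.02
tool_pos: [0.3204, 0.0285, 0.9066]
tool_rot: [3.081, -0.038, 0.784]
contact_force: [-0.3, -0.9, -2.5]
opening: 0.0159
grip_force: 39.9
t 17.02 tcp [0.3204 0.0285 0.9066] z [ 0.07  -0.017 -0.997] x [0.708 0.705 0.038] q [-0.15  0.21  0.2  -0.01  2.66  0.63] F [-0.3 -0.9 -2.5] op 0.0159
time: 17.52
tool_pos: [0.2777, 0.0299, 0.9202]
tool_rot: [3.055, -0.058, 0.786]
contact_force: [-0.1, -0.8, -2.6]
opening: 0.0158
grip_force: 39.9
t 17.52 tcp [0.2777 0.0299 0.9202] z [ 0.102 -0.02  -0.995] x [0.706 0.706 0.058] q [-0.17  0.14  0.24 -0.01  2.66  0.61] F [-0.1 -0.8 -2.6] op 0.0158
```

```bash
python3 - <<'E'
from h import *
go([.5,.035,.72],[.62,.037,.6],[.9,.045,.5],[.9,.045,.55])
E
```

```text
[0.5   0.035 0.72 ] -> [0.372, 0.337, 0.554]
[0.62  0.037 0.6  ] -> [0.57, 0.518, 0.883]
[0.9   0.045 0.5  ] -> [1.063, 0.973, 1.203]
[0.9   0.045 0.55 ] -> [1.071, 0.984, 1.079]
```

```bash
python3 -m jog '[[[0.18,0.16,0.28],0,1],[[0.37,0.335,0.55],0,1],[[0.37,0.335,0.55],0,1],[[0.37,0.335,0.55],0,1],[[0.57,0.52,0.88],0,1],[[0.57,0.52,0.88],0,1],[[1,0.92,1],0,1],[[1,0.92,1],0,1],[[1,0.92,1],0,1],[[1,0.92,1],0,1],[[1,0.92,1],0,1],[[1,0.92,1],0,1]]'; python3 - <<'E'
from h import *
show()
E
```

```text
time: 19.02
tool_pos: [0.7822, 0.0396, 0.5381]
tool_rot: [3.033, -0.083, 0.788]
contact_force: [-0.3, 0.9, -1.3]
opening: 0.0158
grip_force: 39.9
t 19.02 tcp [0.7822 0.0396 0.5381] z [ 0.135 -0.018 -0.991] x [0.703 0.707 0.083] q [-0.05  0.96  0.04 -0.01  2.    0.74] F [-0.3  0.9 -1.3] op 0.0158
```

```bash
python3 -m jog '[[[0.7,0.7,0],0,1],[[0.7,0.7,0],0,1],[[0.7,0.7,0],0,1],[[0.7,0.7,0],0,1],[[0.7,0.7,0],0,1],[[0.7,0.7,0],0,1]]'; python3 - <<'E'
from h import *
show()
E
python3 -m jog '[[[0.8,0.8,0.5],0,1],[[0.8,0.8,0.5],0,1],[[0.8,0.8,0.5],0,1],[[0.8,0.8,0.5],0,1]]'; python3 - <<'E'
from h import *
show()
E
```

```text
time: 19.77
tool_pos: [0.8231, 0.0303, 0.478]
tool_rot: [2.997, -0.12, 0.793]
contact_force: [-0.8, 0.3, -2.1]
opening: 0.0154
grip_force: 39.9
t 19.77 tcp [0.8231 0.0303 0.478 ] z [ 0.186 -0.017 -0.982] x [0.697 0.707 0.12 ] q [-0.05  1.04  0.04 -0.01  1.87  0.73] F [-0.8  0.3 -2.1] op 0.0154
time: 20.27
tool_pos: [0.8742, 0.0235, 0.3696]
tool_rot: [2.968, -0.15, 0.798]
contact_force: [-0.4, -0.1, -1.9]
opening: 0.016
grip_force: 39.9
t 20.27 tcp [0.8742 0.0235 0.3696] z [ 0.226 -0.016 -0.974] x [0.691 0.708 0.149] q [-0.06  1.18  0.04 -0.    1.7   0.73] F [-0.4 -0.1 -1.9] op 0.016
```

```bash
python3 -m jog '[[[0.74,0.7,0],0,1],[[0.74,0.7,0],0,1],[[0.74,0.7,0],0,1],[[0.74,0.7,0],0,1],[[0.74,0.7,0],0,1],[[0.74,0.7,0],0,1]]'; python3 - <<'E'
from h import *
show()
E
python3 -m jog '[[[0.74,0.7,0.2],0,1],[[0.74,0.7,0.2],0,1],[[0.74,0.7,0.2],0,1],[[0.74,0.7,0.2],0,1],[[0.74,0.7,0.2],0,1],[[0.74,0.7,0.2],0,1]]'; python3 - <<'E'
from h import *
show()
E
```

```text
time: 21.02
tool_pos: [0.8859, 0.0238, 0.3547]
tool_rot: [2.935, -0.183, 0.804]
contact_force: [-0.8, 0.4, -2.5]
opening: 0.0156
grip_force: 39.9
t 21.02 tcp [0.8859 0.0238 0.3547] z [ 0.271 -0.015 -0.962] x [0.682 0.708 0.182] q [-0.06  1.2   0.04  0.    1.63  0.73] F [-0.8  0.4 -2.5] op 0.0156
time: 21.78
tool_pos: [0.9054, 0.0234, 0.3094]
tool_rot: [2.902, -0.215, 0.812]
contact_force: [0.5, 0.1, -2.0]
opening: 0.016
grip_force: 39.9
t 21.77 tcp [0.9054 0.0234 0.3094] z [ 0.315 -0.013 -0.949] x [0.672 0.709 0.213] q [-0.06  1.25  0.04  0.01  1.53  0.73] F [ 0.5  0.1 -2. ] op 0.016
```

```bash
python3 -m jog '[[[0.74,0.7,-0.2],0,1],[[0.74,0.7,-0.2],0,1],[[0.74,0.7,-0.2],0,1],[[0.74,0.7,-0.2],0,1],[[0.74,0.7,-0.2],0,1],[[0.74,0.7,-0.2],0,1],[[0.74,0.7,-0.2],0,1],[[0.74,0.7,-0.2],0,1],[[0.74,0.7,-0.2],0,1],[[0.74,0.7,-0.2],0,1],[[0.74,0.7,-0.2],0,1],[[0.74,0.7,-0.2],0,1]]'; python3 - <<'E'
from h import *
show()
E
```

```text
time: 23.28
tool_pos: [0.8916, 0.0248, 0.3782]
tool_rot: [2.868, -0.247, 0.82]
contact_force: [-0.3, 0.0, -1.4]
opening: 0.0155
grip_force: 39.9
t 23.27 tcp [0.8916 0.0248 0.3782] z [ 0.358 -0.012 -0.934] x [0.661 0.709 0.245] q [-0.06  1.17  0.04  0.01  1.56  0.73] F [-0.3  0.  -1.4] op 0.0155
```

```bash
python3 -m jog '[[[0.74,0.7,0.1],0,1],[[0.74,0.7,0.1],0,1],[[0.74,0.7,0.1],0,1],[[0.74,0.7,0.1],0,1],[[0.74,0.7,0.1],0,1],[[0.74,0.7,0.1],0,1]]';python3 -m jog '[[[0.74,0.7,0.1],0,1],[[0.74,0.7,0.1],0,1],[[0.74,0.7,0.1],0,1],[[0.74,0.7,0.1],0,1],[[0.74,0.7,0.1],0,1],[[0.74,0.7,0.1],0,1]]'; python3 - <<'E'
from h import *
show()
E
```

```text
time: 24.02
tool_pos: [0.9022, 0.0249, 0.3665]
tool_rot: [2.834, -0.279, 0.83]
contact_force: [0.5, -0.1, -2.8]
opening: 0.0159
grip_force: 39.9
time: 24.78
tool_pos: [0.9089, 0.0251, 0.3663]
tool_rot: [2.8, -0.31, 0.841]
contact_force: [-0.2, 0.9, -2.2]
opening: 0.0156
grip_force: 39.9
t 24.77 tcp [0.9089 0.0251 0.3663] z [ 0.441 -0.009 -0.897] x [0.635 0.71  0.305] q [-0.06  1.19  0.04  0.02  1.45  0.73] F [-0.2  0.9 -2.2] op 0.0156
```

```bash
python3 -m jog '[[[0.74,0.7,0.1],0,1],[[0.74,0.7,0.1],0,1],[[0.74,0.7,0.1],0,1],[[0.74,0.7,0.1],0,1],[[0.74,0.7,0.1],0,1],[[0.74,0.7,0.1],0,1]]';python3 -m jog '[[[0.74,0.7,0.1],0,1],[[0.74,0.7,0.1],0,1],[[0.74,0.7,0.1],0,1],[[0.74,0.7,0.1],0,1],[[0.74,0.7,0.1],0,1]]'; python3 - <<'E'
from h import *
s=show()
R=RT(s).as_matrix();print('tool x on deck az',np.degrees(np.arctan2(R[:,0]@Y,R[:,0]@U)))
# target with grasp point above socket at n
for n in (.20,.12): go(deck(0,0,n),tip=robot.grip_depth)
print(R[:,1])
E
```

```text
time: 25.52
tool_pos: [0.9126, 0.0255, 0.3751]
tool_rot: [2.765, -0.341, 0.853]
contact_force: [0.5, -0.0, -2.5]
opening: 0.016
grip_force: 39.9
time: 26.15
tool_pos: [0.9142, 0.0259, 0.3899]
tool_rot: [2.729, -0.371, 0.867]
contact_force: [0.1, -0.4, -2.3]
opening: 0.0157
grip_force: 39.9
t 26.15 tcp [0.9142 0.0259 0.3899] z [ 0.52  -0.006 -0.854] x [0.603 0.71  0.363] q [-0.06  1.17  0.04  0.03  1.38  0.73] F [ 0.1 -0.4 -2.3] op 0.0157
tool x on deck az 45.2676180740879
[ 0.475 -0.024  0.289] -> [-0.844, -0.669, -0.753]
[ 0.515 -0.024  0.219] -> [-0.846, -0.674, -0.553]
[ 0.60431535 -0.70382428  0.37340907]
```

```bash
python3 -m jog '[[[0.03,0.05,-0.2],0,1],[[-0.05,0,-0.3],0,1],[[-0.3,-0.2,-0.6],0,1],[[-0.754,-0.576,-0.963],0,1],[[-0.754,-0.576,-0.963],0,1],[[-0.754,-0.576,-0.963],0,1],[[-0.754,-0.576,-0.963],0,1],[[-0.754,-0.576,-0.963],0,1],[[-0.754,-0.576,-0.963],0,1],[[-0.754,-0.576,-0.963],0,1]]'; python3 - <<'E'
from h import *
import cv2
s=show()
im=cams.read_camera("wrist");cv2.imwrite("pics/w2.png",im[:,:,::-1])
for t in("socket","disc","swing_hinge"): print(t,[(np.round(d["position"],4),round(d["confidence"],2)) for d in models.pinpoint(t,"wrist")[:3]])
for c in ["scene","side"]:
  im2=cams.read_camera(c);cv2.imwrite(f"pics/{c}2.png",im2[:,:,::-1])
  for t in("socket","disc","swing_hinge","swing_knob","dispenser"): print(c,t,[(np.round(d["position"],4),round(d["confidence"],2)) for d in models.pinpoint(t,c)[:3]])
a=cv2.resize(cv2.imread("pics/w2.png"),(400,300));b=cv2.resize(cv2.imread("pics/scene2.png")[180:330,250:450],(400,300),interpolation=cv2.INTER_CUBIC)
c=cv2.resize(cv2.imread("pics/side2.png")[170:320,200:400],(400,300),interpolation=cv2.INTER_CUBIC)
cv2.imwrite("pics/c2.png",np.vstack([np.hstack([a,b]),np.hstack([c,c*0])]))
go(deck(0,0,.20),deck(0,0,.12),tip=robot.grip_depth)
E
```

```text
time: 27.4
tool_pos: [0.3901, -0.0235, 0.5238]
tool_rot: [2.727, -0.371, 0.868]
contact_force: [-0.4, -0.2, -0.5]
opening: 0.0161
grip_force: 39.9
t 27.4 tcp [ 0.3901 -0.0235  0.5238] z [ 0.522 -0.007 -0.853] x [0.602 0.711 0.363] q [-0.31 -0.13  1.79  0.19  0.96  0.4 ] F [-0.4 -0.2 -0.5] op 0.0161
socket []
disc [(array([ 0.5035, -0.0236,  0.3438]), 0.84), (array([0.6712, 0.345 , 0.    ]), 0.28)]
swing_hinge [(array([0.6288, 0.0551, 0.1853]), 0.65)]
scene socket [(array([ 0.5765, -0.025 ,  0.1141]), 0.72), (array([ 0.4991, -0.021 ,  0.3462]), 0.3), (array([ 7.023e-01, -3.394e-01, -4.000e-04]), 0.21)]
scene disc [(array([ 0.4367, -0.6962, -0.0019]), 0.97), (array([ 0.4969, -0.0228,  0.346 ]), 0.72), (array([ 0.2692, -0.3704, -0.0011]), 0.7)]
scene swing_hinge [(array([0.6346, 0.0548, 0.1852]), 0.97), (array([ 0.5771, -0.022 ,  0.1122]), 0.66)]
scene swing_knob [(array([0.5287, 0.0985, 0.1753]), 0.77)]
scene dispenser [(array([ 0.5741, -0.0253, -0.0021]), 0.79), (array([ 0.7031, -0.3391,  0.0019]), 0.67)]
side socket [(array([ 0.5757, -0.0259,  0.1139]), 0.68)]
side disc [(array([ 0.5008, -0.0266,  0.3401]), 0.69), (array([ 0.2691, -0.3667, -0.0051]), 0.56), (array([ 0.439 , -0.6943, -0.0013]), 0.46)]
side swing_hinge [(array([0.6315, 0.0518, 0.1857]), 0.79)]
side swing_knob [(array([0.5252, 0.0977, 0.1779]), 0.77), (array([ 0.3733, -0.1567, -0.0012]), 0.54)]
side dispenser [(array([ 0.5785, -0.0259, -0.0019]), 0.61)]
[ 0.475 -0.024  0.289] -> [-0.09, -0.093, 0.209]
[ 0.515 -0.024  0.219] -> [-0.092, -0.097, 0.409]
```

View pics/c2.png

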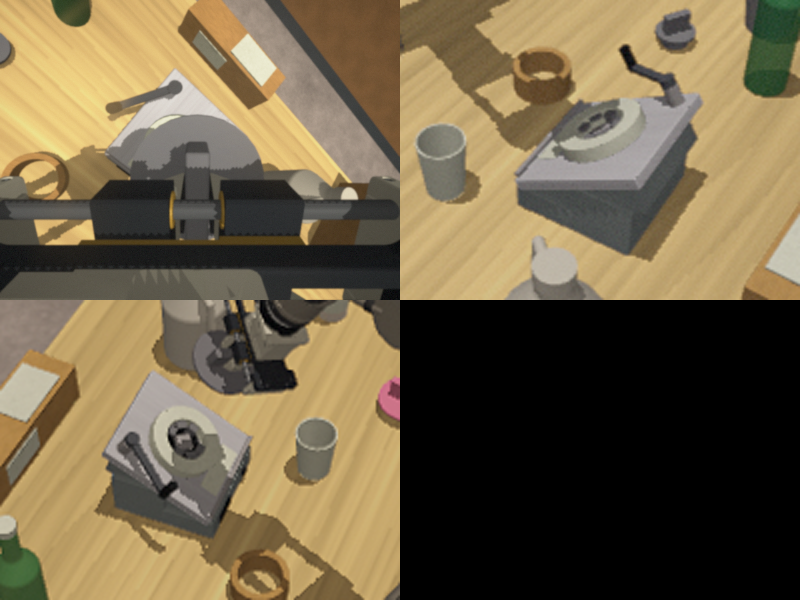

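```bash
python3 - <<'E'
from h import *
from scipy.optimize import least_squares
M={c:cams.camera_model(c) for c in("scene","side")}
def proj(c,P):
    T=np.linalg.inv(np.array(M[c]["pose"]));p=T[:3,:3]@P+T[:3,3];p=np.array(M[c]["camera_matrix"])@p;return p[:2]/p[2]
O=[("scene",.11,-.1,368.5,273.5),("scene",-.11,-.1,309,268.5),("scene",.11,.1,400,228.5),("side",.11,-.1,275,207.5),("side",-.11,-.1,325,238.5),("side",.11,.1,252.5,245),("side",-.11,.1,302.5,283)]
def P(x,u,y,n): return x[:3]+Ro.from_euler('z',x[3]).as_matrix()@(U*u+Y*y+N*n)
def f(x): return np.concatenate([proj(c,P(x,u,y,0))-[a,b] for c,u,y,a,b in O])
r=least_squares(f,[*S,0],loss='soft_l1');print(r.x,np.degrees(r.x[3]));print(np.round(f(r.x),1))
# hinge/knob based yaw
h=np.array([[.632,.056],[.633,.053],[.6346,.0548],[.6315,.0518],[.6288,.0551]]).mean(0)-[.576,-.0245];print(np.degrees(np.arctan2(h[1],h[0])-np.arctan2(75,57.6)))
import cv2
for c in M:
    im=cv2.imread(f"pics/{c}2.png")
    for n,rad in((.024,.064),(.024,.038)):
        pts=[proj(c,P(np.array([.576,-.0245,.115,0]),rad*np.cos(t),rad*np.sin(t),n)) for t in np.linspace(0,6.28,60)]
        cv2.polylines(im,[np.int32(np.array(pts)*16)],True,(0,0,255),1,shift=4) if 0 else [im.__setitem__((int(round(v)),int(round(u))),(0,0,255)) for u,v in pts]
    x,y=(310,205) if c=="scene" else (265,200)
    globals()[c]=cv2.resize(im[y:y+75,x:x+75],(400,400),interpolation=cv2.INTER_NEAREST)
cv2.imwrite("pics/ov.png",np.hstack([scene,side]))
E
```

```text
[ 0.57981965 -0.02366392  0.10530369  0.04651585] 2.6651620797950546
[-0.8 -1.5 -1.5  3.3  0.8 -0.  -0.1 -2.1 -0.6  1.8 -2.4  1.3  0.6 -0.6]
2.0790440313979297
```

View pics/ov.png

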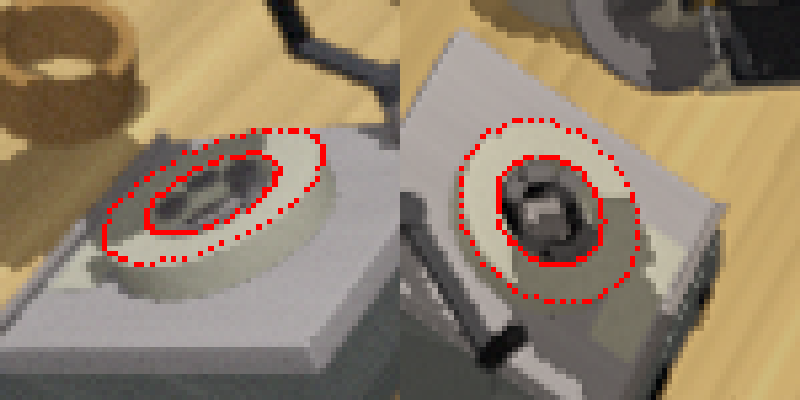

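```bash
cat >> h.py <<'E'
S=np.array([.576,-.0245,.115]); _Z=Ro.from_euler('z',.035).as_matrix(); U=_Z@U;N=_Z@N;Y=_Z@Y
def foot(*ns,a=0,b=0): go(*[deck(a,b,n) for n in ns],tip=.2105)
def st():
    s=show();R=RT(s).as_matrix();f=np.array(s['tool_pos'])+.2105*R[:,2]-S
    print('foot u,y,n mm',np.round([f@U*1e3,f@Y*1e3,f@N*1e3],1),'x az',round(np.degrees(np.arctan2(R[:,0]@Y,R[:,0]@U)),1),'tool tilt off',np.round([R[:,2]@U,R[:,2]@Y],3),'F.N',round(np.dot(s['contact_force'],N),1)); return s
E
python3 - <<'E'
from h import *
st();foot(.1,.05,.033,.02)
E
```

```text
t 28.2 tcp [ 0.3928 -0.0238  0.5231] z [ 0.52  -0.006 -0.854] x [0.603 0.71  0.363] q [-0.31 -0.12  1.79  0.19  0.96  0.4 ] F [ 0.4 -0.2 -2.9] op 0.0161
foot u,y,n mm [ 50.3   2.  234.6] x az 43.5 tool tilt off [ 0.023 -0.024] F.N -2.7
[ 0.526 -0.026  0.202] -> [-0.095, -0.094, 0.333]
[ 0.551 -0.025  0.158] -> [-0.095, -0.098, 0.458]
[ 0.56  -0.025  0.144] -> [-0.095, -0.1, 0.501]
[ 0.566 -0.025  0.132] -> [-0.095, -0.101, 0.533]
```

```bash
python3 -m jog '[[[-0.095,-0.094,0.15],-0.009,1],[[-0.095,-0.094,0.28],-0.009,1],[[-0.095,-0.094,0.36],-0.009,1],[[-0.095,-0.097,0.43],-0.009,1],[[-0.095,-0.099,0.47],-0.009,1],[[-0.095,-0.1,0.5],-0.009,1],[[-0.095,-0.1,0.5],-0.009,1],[[-0.095,-0.1,0.5],-0.009,1]]'; python3 - <<'E'
from h import *
st();foot(.028,.022,.016,.010)
E
```

```text
time: 29.2
tool_pos: [0.4496, -0.0239, 0.3244]
tool_rot: [2.718, -0.36, 0.895]
contact_force: [-0.3, 0.1, -2.0]
opening: 0.0161
grip_force: 39.9
t 29.2 tcp [ 0.4496 -0.0239  0.3244] z [ 0.521 -0.006 -0.853] x [0.586 0.73  0.352] q [-0.26  0.21  2.04  0.36  0.38  0.19] F [-0.3  0.1 -2. ] op 0.0161
foot u,y,n mm [ 0.4 -0.1 34.1] x az 45.2 tool tilt off [ 0.024 -0.025] F.N -1.6
[ 0.562 -0.025  0.139] -> [-0.001, -0.002, 0.015]
[ 0.565 -0.025  0.134] -> [-0.001, -0.002, 0.03]
[ 0.568 -0.025  0.129] -> [-0.001, -0.003, 0.045]
[ 0.571 -0.025  0.124] -> [-0.001, -0.003, 0.06]
```

```bash
python3 -m jog '[[[-0.001,-0.002,0.015],0,1],[[-0.001,-0.002,0.03],0,1],[[-0.001,-0.003,0.04],0,1],[[-0.001,-0.003,0.05],0,1],[[-0.001,-0.003,0.05],0,1]]'; python3 - <<'E'
from h import *
st();foot(.012,.010,.007,.005)
E
```

```text
time: 29.82
tool_pos: [0.4591, -0.0234, 0.306]
tool_rot: [2.72, -0.36, 0.894]
contact_force: [-3.1, 0.0, -0.2]
opening: 0.0157
grip_force: 39.9
t 29.82 tcp [ 0.4591 -0.0234  0.306 ] z [ 0.52  -0.006 -0.854] x [0.586 0.73  0.352] q [-0.26  0.25  2.05  0.4   0.33  0.15] F [-3.1  0.  -0.2] op 0.0157
foot u,y,n mm [-0.8  0.1 13.4] x az 45.2 tool tilt off [ 0.023 -0.024] F.N 1.4
[ 0.57  -0.025  0.125] -> [0.001, 0.002, 0.004]
[ 0.571 -0.025  0.124] -> [0.001, 0.001, 0.009]
[ 0.573 -0.025  0.121] -> [0.001, 0.001, 0.016]
[ 0.574 -0.025  0.119] -> [0.001, 0.001, 0.021]
```

```bash
python3 -m jog '[[[0.001,0.001,0.008],0,1],[[0.001,0.001,0.015],0,1],[[0.001,0.001,0.018],0,1],[[0.001,0.001,0.018],0,1]]'; python3 - <<'E'
from h import *
st();foot(.007)
E
```

```text
time: 30.32
tool_pos: [0.4627, -0.0233, 0.3002]
tool_rot: [2.721, -0.359, 0.895]
contact_force: [-8.3, 0.1, 4.6]
opening: 0.016
grip_force: 39.9
t 30.32 tcp [ 0.4627 -0.0233  0.3002] z [ 0.52  -0.006 -0.854] x [0.586 0.73  0.352] q [-0.25  0.27  2.04  0.41  0.32  0.14] F [-8.3  0.1  4.6] op 0.016
foot u,y,n mm [-0.7  0.1  6.6] x az 45.2 tool tilt off [ 0.022 -0.024] F.N 8.2
[ 0.573 -0.025  0.121] -> [0.001, 0.002, -0.001]
```

```bash
python3 -m jog '[[[0.001,0.001,0],0.05,1],[[0.001,0.001,0],0.1,1],[[0.001,0.001,0],0.15,1],[[0.001,0.001,0],0.2,1]]'; python3 - <<'E'
from h import *
s=st();print(np.round(s['torque'],2));foot(.007)
E
```

```text
time: 30.82
tool_pos: [0.4628, -0.0231, 0.3002]
tool_rot: [3.026, -0.534, 0.216]
contact_force: [-8.0, 0.9, 3.5]
opening: 0.0161
grip_force: 39.9
t 30.82 tcp [ 0.4628 -0.0231  0.3002] z [ 0.518 -0.005 -0.855] x [0.841 0.184 0.509] q [-0.25  0.27  2.04  0.41  0.32  0.78] F [-8.   0.9  3.5] op 0.0161
foot u,y,n mm [-0.9  0.5  6.5] x az 8.9 tool tilt off [ 0.021 -0.023] F.N 7.0
[0.16 1.47 0.17]
[ 0.573 -0.025  0.121] -> [0.002, 0.002, -0.001]
```

```bash
python3 -m jog '[[[0.001,0.001,0],0.05,1],[[0.001,0.001,0],0.1,1],[[0.001,0.001,0],0.15,1],[[0.001,0.001,0],0.2,1],[[0.001,0.001,0],0.25,1],[[0.001,0.001,0],0.305,1],[[0.001,0.001,0],0.305,1]]'; python3 - <<'E'
from h import *
import cv2
s=st();print(np.round(s['torque'],2))
im=cams.read_camera("side");cv2.imwrite("pics/s3.png",cv2.resize(im[170:320,200:400,::-1],(800,600),interpolation=cv2.INTER_CUBIC))
E
```

```text
time: 31.7
tool_pos: [0.4637, -0.0236, 0.3008]
tool_rot: [-2.744, -0.386, -0.85]
contact_force: [-7.2, 0.3, 3.6]
opening: 0.0154
grip_force: 39.9
t 31.7 tcp [ 0.4637 -0.0236  0.3008] z [ 0.52  -0.006 -0.854] x [ 0.611 -0.696  0.377] q [-0.25  0.27  2.04  0.41  0.32  1.73] F [-7.2  0.3  3.6] op 0.0154
foot u,y,n mm [ 0.5 -0.2  6.7] x az -45.8 tool tilt off [ 0.023 -0.024] F.N 6.7
[0.2  1.24 0.1 ]
```

```bash
python3 -m jog '[[[0,0,-0.008],0,1],[[0,0,-0.014],0,1],[[0,0,-0.014],0,1]]'; python3 - <<'E'
from h import *
s=st()
E
python3 -m jog '[[[0,0,0],0,0.8],[[0,0,0],0,0.6],[[0,0,0],0,0.3],[[0,0,0],0,0],[[0,0,0],0,0]]'; python3 - <<'E'
from h import *
s=st()
E
```

```text
time: 32.12
tool_pos: [0.4613, -0.0238, 0.3054]
tool_rot: [-2.745, -0.387, -0.849]
contact_force: [-0.3, -0.6, -3.6]
opening: 0.0156
grip_force: 40.0
t 32.12 tcp [ 0.4613 -0.0238  0.3054] z [ 0.52  -0.006 -0.854] x [ 0.612 -0.695  0.378] q [-0.26  0.26  2.04  0.4   0.33  1.74] F [-0.3 -0.6 -3.6] op 0.0156
foot u,y,n mm [ 0.8 -0.4 11.8] x az -45.8 tool tilt off [ 0.023 -0.024] F.N -3.0
time: 32.75
tool_pos: [0.4612, -0.0237, 0.3056]
tool_rot: [-2.745, -0.388, -0.849]
contact_force: [0.1, 0.5, -0.1]
opening: 0.0539
grip_force: 0.0
t 32.75 tcp [ 0.4612 -0.0237  0.3056] z [ 0.521 -0.006 -0.854] x [ 0.612 -0.695  0.378] q [-0.26  0.26  2.04  0.4   0.33  1.74] F [ 0.1  0.5 -0.1] op 0.0539
foot u,y,n mm [ 1.  -0.4 12. ] x az -45.7 tool tilt off [ 0.024 -0.024] F.N -0.2
```

```bash
python3 -m jog '[[[0,0,0],0,0],[[0,0,-0.03],0,0],[[0,0,-0.1],0,0],[[0,0,-0.22],0,0],[[0,0,-0.36],0,0],[[0,0,-0.5],0,0],[[0,0,-0.5],0,0]]'; python3 - <<'E'
from h import *
import cv2
s=st()
P=[]
for c in("scene","side"):
    im=cams.read_camera(c)
    for t in ("disc","swing_knob"): print(c,t,[(np.round(d["position"],4),round(d["confidence"],2)) for d in models.pinpoint(t,c)[:3]])
    x,y=(250,180) if c=="scene" else (200,170)
    P.append(cv2.resize(im[y:y+150,x:x+200,::-1],(400,300),interpolation=cv2.INTER_CUBIC))
w=cams.read_camera("wrist")[:,:,::-1];P.append(cv2.resize(w,(400,300)));
f=deck(0,0,.012);print('locked origin expected',f)
cv2.imwrite("pics/c4.png",np.vstack([np.hstack(P[:2]),np.hstack([P[2],P[2]*0])]))
E
```

```text
time: 33.62
tool_pos: [0.3555, -0.0223, 0.4807]
tool_rot: [-2.74, -0.396, -0.852]
contact_force: [-0.1, -0.1, -0.1]
opening: 0.0922
grip_force: 0.0
t 33.62 tcp [ 0.3555 -0.0223  0.4807] z [ 0.528 -0.01  -0.849] x [ 0.608 -0.694  0.386] q [-0.35 -0.18  1.95  0.23  0.85  1.89] F [-0.1 -0.1 -0.1] op 0.0922
foot u,y,n mm [ -1.1   3.9 216.5] x az -45.7 tool tilt off [ 0.032 -0.028] F.N -0.0
scene disc [(array([ 0.5702, -0.0242,  0.1282]), 0.94), (array([ 4.373e-01, -6.990e-01, -6.000e-04]), 0.91)]
scene swing_knob [(array([0.5285, 0.1003, 0.1762]), 0.54)]
side disc [(array([ 0.5688, -0.0253,  0.1245]), 0.82), (array([ 0.2651, -0.3669, -0.0038]), 0.77), (array([0.67  , 0.3465, 0.0029]), 0.61)]
side swing_knob [(array([0.5246, 0.0995, 0.1745]), 0.48)]
locked origin expected [ 0.57000367 -0.02470996  0.1253923 ]
```

View pics/c4.png

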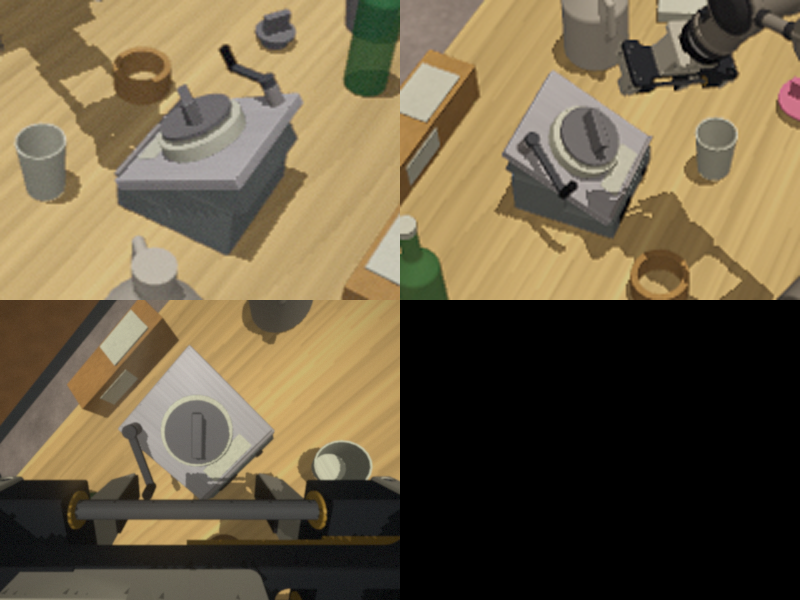

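The pictures show the disc seated flat and centred on the roll: scene crop (200,120), side crop (590,135). Its bar stands a quarter turn on, the arm is swung clear, and the gripper is well away. The measured disc origin matches the locked height of 12 mm, so I am handing in.

```bash
python3 -c "
from cell import robot
print(robot.hand_in())"
```

```text
the job is handed in; nothing more can be done
None
```

I handed the job in at about 34 s of the 53 s allowed: the arm is swung to about 1.2 rad, well clear of the roll, and the large disc is pushed down, quarter-turned clockwise, locked and released; I saw nothing else moved. The wrist sensor showed one brief 51.6 N spike in free air while I was re-tilting the tool, probably from the sudden stop at a joint limit, though I could not rule out a touch.

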